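# Release a pattern stamp from its spring-bar dock

### The job

The square pattern stamp is locked in the bench dock by a spring bar through its lug. Take the forked tool from its stand, straddle the bar with it and draw the collar back, gently and no further than it takes for the stamp to pop up, then put the tool back in its stand. Set the freed stamp down gently and upright in the empty half of the tray, and leave everything else where it is.

Things in the scene. Friction and masses are not known exactly. Their poses are not given: they have to be found in the camera images.
- dock: Fixed metal dock, base plate 84 (x) x 148 (y) x 10 mm; origin at the centre of its underside, z up. A low socket (walls up to z=32 mm) centred at x=0, y=+38 mm holds the stamp on a sprung ejector. A spring housing (34 mm wide in x, face at y=-44 mm, top at z=46 mm) stands at the -y end. The spring bar runs between them along y.
- bar_root (a point): Point of the dock on the bar's axis (dock x=0, y=0, z=29 mm), axes the dock's. The bar is round, 6 mm thick, bare from the socket's cheek (y=+10.5 mm) to a collar, 22 mm across, 6 mm thick, further to -y. The collar's face towards the stamp lies, bar at home, anywhere from y=-11 to -25 mm: it differs each time and is not measured; find it by feel or by eye. Straddle the bare bar from above.
- bar (a joint): Travel of the spring bar (m): 0 = home, its end in the eye of the stamp's lug; grows as collar and bar are drawn away from the stamp (dock -y). The stamp comes free at 8 to 9.5 mm; past 13 mm the spring is overstrained (stop at 16 mm). The pull rises from about 2.5 N to 5.5 N at 12 mm, plus some friction; more than 22 N of the tool on it bends the bar. It springs back when let go.
- stamp_center (a point): Grip point in the stamp's handle, 45 mm above the stamp's underside; handle 30 (x) x 16 (y) mm, upright, up to 60 mm above the underside, 2 mm off the block's middle to +y. Below it a wooden block 44 (x) x 40 (y) x 12 mm with a steel eye lug, 30 mm high, at its -y side. Axes the stamp's, parallel to the dock's when docked. About 0.2 kg.
- stamp_foot (a point): Middle of the stamp's underside (the block's middle). Locked: 14 mm above the bench. Freed, the stamp rises 10 mm by itself and stays up, also when the bar is let go; it can then be lifted straight out of the socket (the bar only rubs on it).
- fork_grip (a point): Grip point of the loose forked tool, in its handle, 80 mm above the tine tips; handle 24 (x) x 20 (y) mm, from 56 to 112 mm above the tips. Below it a guard 40 (x) x 24 (y) x 6 mm, its underside 50 mm above the tips. z up along the tool. About 0.12 kg. It hangs upright in the stand by its guard, fork down.
- fork_tips (a point): Point midway between the tips of the tool's two tines; axes the tool's. The fork is flat, 24 mm wide (x), 6 mm thick (y); tines 5 mm wide (x), 14 mm apart, slot 26 mm deep.
- stand_top (a point): Centre of the top face of the fixed wooden tool stand (80 (x) x 60 (y) mm, top 58 mm above the bench) and of the pocket in it, 32 (x) x 16 (y) mm, 52 mm deep; axes the stand's. Stowed, the tool's guard lies flat on this face, fork in the pocket, tool x along stand x (either way round).
- tray: Fixed plywood tray 120 (x) x 170 (y) x 22 mm, wall and floor 6 mm, a divider across the middle (y=0) makes two halves; origin at the centre of its underside.
- tray_free (a point): Middle of the floor of the tray's empty half (at tray y=-41 mm, 6 mm above the bench; the half is 108 (x) x about 76 (y) mm inside); axes are the tray's.
- round_stamp_center (a point): A small round wooden stamp standing in the occupied half of the tray, 44 mm across, 47 mm high; the point is half-way up its middle. Leave it alone.
- stone_small_center (a point): Grey beach pebble, 48 mm across, 26 mm high, on the robot's side of the bench; the point is half-way up its middle. Leave it alone.
- stone_flat_center (a point): Flat grey beach stone, 84 mm across, 34 mm high, far side; the point is half-way up its middle. Leave it alone.
- bowl_center (a point): White ceramic bowl, 110 mm across, 55 mm high, far side; the point is half-way up its middle. Leave it alone.
- jar_center (a point): Glass jar, 68 mm across, 80 mm high, far side; the point is half-way up its middle. Leave it alone.
- mug_center (a point): Terracotta mug, 76 mm across, 85 mm high, on the robot's side; the point is half-way up its middle. Leave it alone.
- vase_center (a point): White ceramic vase, 84 mm across, 120 mm high, far side; the point is half-way up its middle. Leave it alone.

How it is judged:
By the outcome, as a careful person would: the job done as asked, in the order asked, and still so for the second after the job is handed in, with the robot touching nothing.
It also fails if it takes over 72 s, if anything falls off the work surface, if the arm or the gripper's body presses on something with over 40 N, if the wrist force passes 120 N, or if a joint passes its speed limit or range.

### The arm

A 6-joint arm with a two-finger parallel gripper is mounted at the origin on the work surface. World frame = base frame: x ahead of the robot, y to its left, z up, the work surface at z = 0. Lengths are in m, angles in rad, forces in N, time in s.
With the tool pointing down it reaches from about 0.425 to 0.95 m from the base axis. Payload 3.5 kg.
Tool frame: the origin (TCP) lies at the very end of the fingers, on their centre line; the grasp point (between the pads) lies 19 mm behind it (grip_depth is the distance from the TCP to the grasp point, in m); x points along the fingers, z is the direction in which the jaws open and shut, and the axes are right-handed (so a half turn about x gives the same grasp; the last joint's range is limited). The gripper opens to 85 mm and grips with 20 to 120 N. Pads are 22 mm wide; open, the fingers measure 114 mm over their backs; the gripper's body (76 mm by 85 mm) begins 54 mm behind the grasp point. The pads swing forward as they close: fully open they stand 13 mm farther back than shut.
Start: joints at [-1.456, 0.286, 1.577, -0, 1.279, -0.15], TCP at [0.177, -0.651, 0.231] pointing down, gripper open.
Joint ranges: [-2.77, 2.77], [-0.9, 2.22], [0.21, 2.48], [-1.53, 4.67], [0.24, 2.81], [-2.84, 2.84]. Speed limits (rad/s): [2.79, 2.79, 3.14, 3.14, 3.14, 3.14].

### API

Orientations are given as a unit quaternion [x, y, z, w].
In Python, from plant import get_state, read_camera, calibration, sign_off, recognise, grip_depth gives the robot as it stands. The module is installed in compiled form; this text tells all that it offers.
- The arm moves only by the tool servo_tool, never from a script. Its argument "deltas" is a list that holds one entry, the list of rows, each a list of 4 numbers: the shift along the world's x, y, z scaled (see below), then the turn about the world's z scaled (see below). In form: [[[tx, ty, tz, spin], ...]]. A call has exactly 5 rows; each row is the pose to reach, as a shift and turn from the pose commanded when the call began; what a row does not reach only later rows make up. The controller multiplies each number of a shift by 10 cm and each number of a turn by 90 degrees. A row lasts 1/10 s, in which the tool goes at most 50 mm and 8.59 degrees, less where a joint would pass 70% of its speed; a pose out of reach is approached as far as the arm can. A call with a number of a shift or a turn outside -1 to 1 is refused whole. A call with a gripper value outside its range is refused whole. "claw" is the gripper's target within -1 to 1 (fully open at 1, half-way at 0, shut at -1), set as the call begins (left out, the last holds). The fingers move at their own pace and stop on an object; "force" is the grip in N (left out, the last holds). Time passes only in rows, so rows that repeat a pose let the fingers close, or fill a call up. It gives the time, the measured TCP pose, the force and the opening at its end, in the units of the state.
- get_state(): the state, without advancing time (a new reading comes with each control period).
- read_camera(name): name is "scene" or "top"; returns the picture (480x640x3 uint8, blue, green, red); there is no depth.
- calibration(name): a dict with "intrinsics" (3x3 intrinsics, pixels), "dist" ([k1, k2, p1, p2, k3] as OpenCV has them; the pictures are not rectified), "R" (3x3) and "t" (3): a world point X has camera coordinates R X + t. Camera axes: x right, y down, z forward; pixel columns grow to the right and rows downward; lengths in m; the calibration is good to about 2 mm. A picture is of the moment at which its call begins. calibration takes no time and is no camera call.
- sign_off(): hands the job in, once; it reports no verdict.
Trained networks look in the newest picture that a camera, given by its name, has taken for a name from the list of things; names that differ only in an ending like _2 or _b are one class to them, and where a whole thing is asked for, a point or a joint stands for the part that bears it (a point fixed in the world has none). Each returns a list of dicts, best first, with "p" (0 to 1); they miss things now and then, are a little off and sometimes report something else, mostly with a low value. They report only what shows in the picture. A call takes as long as a camera call.
- recognise(camera, query): "at" ([x, y, z] in m, in world coordinates, good to about 4 mm: the middle of the surface that is visible of it).
The state is a dict: "time": time; "qpos": joint angles; "dq": joint speeds; "joint_efforts": joint torques, N m; "eef_pos": TCP position; "tcp_rot": TCP orientation; "contact_force": force on the tool from outside, world axes, zero at the start; "wrist_torque": the same for the moment, N m; "opening": opening from 0.0 (shut) to 1.0 (fully open).
Only numpy, scipy, OpenCV 4.12 (cv2) and the standard library are available. Lean on these libraries where they do the work, as an engineer would, in place of code of your own. Each camera call takes 0.05 s, during which the arm holds its last target. There are 200 camera calls.

## Working session

There is one attempt and no reset: what is moved stays moved. The work goes in short steps, Python scripts to look and compute and a tool call to move; the robot and the scene stay as the last step left them, time stands still between calls to the robot, and variables do not carry over. Pictures are saved under pics/ and viewed, about 8 in all and at most 12, crops included, and the job is handed in when it is done.

Besides the shell and the picture viewer there is one more tool, called after "Call:" as name(argument=value, ...) on one line, values as JSON. servo_tool: Moves the arm, as the interface text tells. Its arguments: {"type":"object","properties":{"deltas":{"type":"array"},"claw":{"type":"number"},"force":{"type":"number"}},"required":["deltas"]}

```bash
mkdir -p pics; cat > h.py <<'E'
import numpy as np, cv2
from plant import *
def snap(n,f,crop=None,s=1):
    im=read_camera(n)
    cv2.imwrite('pics/full_'+f,im)
    if crop: x0,y0,x1,y1=crop; im=im[y0:y1,x0:x1]
    if s!=1: im=cv2.resize(im,None,fx=s,fy=s,interpolation=cv2.INTER_CUBIC)
    cv2.imwrite('pics/'+f,im)
def proj(n,P):
    c=calibration(n); r=cv2.Rodrigues(np.array(c['R']))[0]
    return cv2.projectPoints(np.array(P,float).reshape(-1,1,3),r,np.array(c['t'],float),np.array(c['intrinsics'],float),np.array(c['dist'],float))[0].reshape(-1,2)
def ray(n,uv,z):
    c=calibration(n);R=np.array(c['R']);t=np.array(c['t'])
    p=cv2.undistortPoints(np.array(uv,float).reshape(-1,1,2),np.array(c['intrinsics'],float),np.array(c['dist'],float)).reshape(-1,2)
    o=-R.T@t; d=np.c_[p,np.ones(len(p))]@R
    return o+d*((np.atleast_1d(z)-o[2])/d[:,2])[:,None]
E
python3 - <<'E'
from h import *
np.set_printoptions(precision=4,suppress=True)
s=get_state();print(s['time'],s['eef_pos'],s['tcp_rot'],s['opening'],grip_depth if not callable(grip_depth) else grip_depth())
snap('scene','s0.png');snap('top','t0.png')
for n in('scene','top'):
    c=calibration(n);print(n,-np.array(c['R']).T@c['t'],c['intrinsics'][0][0])
    for q in['dock','bar','stamp_center','fork_grip','stand_top','tray','round_stamp_center']:
        print(q,[(np.round(d['at'],4),round(d['p'],2)) for d in recognise(n,q)[:2]])
E
```

```text
0.0 [ 0.1766 -0.6508  0.2299] [ 0.4302  0.5622 -0.429   0.561 ] 0.9991989794047589 0.0187
scene [1.2061 0.526  0.7503] 531.461924394699
dock [(array([0.5815, 0.0396, 0.0095]), 0.83), (array([0.5635, 0.0808, 0.0408]), 0.41)]
bar [(array([0.5714, 0.0219, 0.0278]), 0.67)]
stamp_center [(array([0.56  , 0.0798, 0.0443]), 0.75), (array([0.7836, 0.2686, 0.0677]), 0.18)]
fork_grip [(array([0.541 , 0.295 , 0.0924]), 0.76)]
stand_top [(array([0.5681, 0.3038, 0.0522]), 0.63), (array([0.5413, 0.2958, 0.0925]), 0.19)]
tray [(array([ 0.4776, -0.3035,  0.0059]), 0.6)]
round_stamp_center [(array([ 0.5079, -0.2636,  0.0243]), 0.7)]
top [ 0.4836 -0.0105  0.9877] 502.1794551385786
dock [(array([0.5583, 0.0321, 0.0089]), 0.86)]
bar [(array([0.7612, 0.2481, 0.0744]), 0.25)]
stamp_center [(array([0.5465, 0.074 , 0.0358]), 0.58)]
fork_grip [(array([0.5309, 0.2852, 0.0929]), 0.57)]
stand_top [(array([0.5289, 0.2758, 0.0553]), 0.83)]
tray [(array([ 0.4721, -0.3106,  0.0098]), 0.9)]
round_stamp_center [(array([ 0.5006, -0.2655,  0.0221]), 0.97), (array([0.55  , 0.0759, 0.0362]), 0.56)]
```

View pics/t0.png

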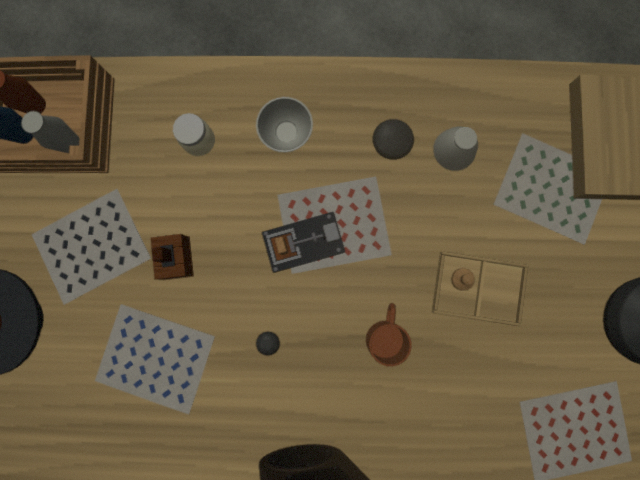

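View pics/s0.png

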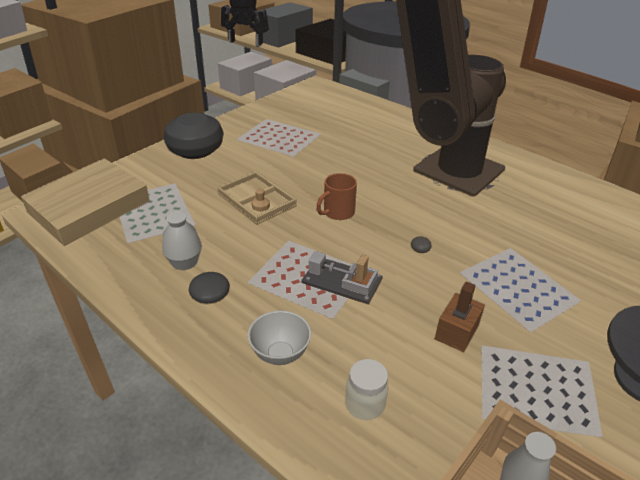

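The top view shows the dock at about (304,242), stand and tool at (172,257), and the tray at (480,288) with its right half empty. The scene view shows the tool upright at (460,315) and the stamp at (361,270). Next I'll zoom in.

```bash
python3 - <<'E'
import cv2,numpy as np
t=cv2.imread('pics/full_t0.png');s=cv2.imread('pics/full_s0.png')
def c(im,x,y,w,h,W,H):
    o=cv2.resize(im[y:y+h,x:x+w],(W,H),interpolation=cv2.INTER_CUBIC);return np.clip(o*1.5,0,255).astype(np.uint8)
top=np.hstack([c(t,254,204,100,75,400,300),c(t,142,222,100,75,400,300)])
bot=np.hstack([c(s,295,235,100,75,400,300),c(s,415,280,100,75,400,300)])
cv2.imwrite('pics/z0.png',np.vstack([top,bot]))
E
```

```text
(no output)
```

View pics/z0.png

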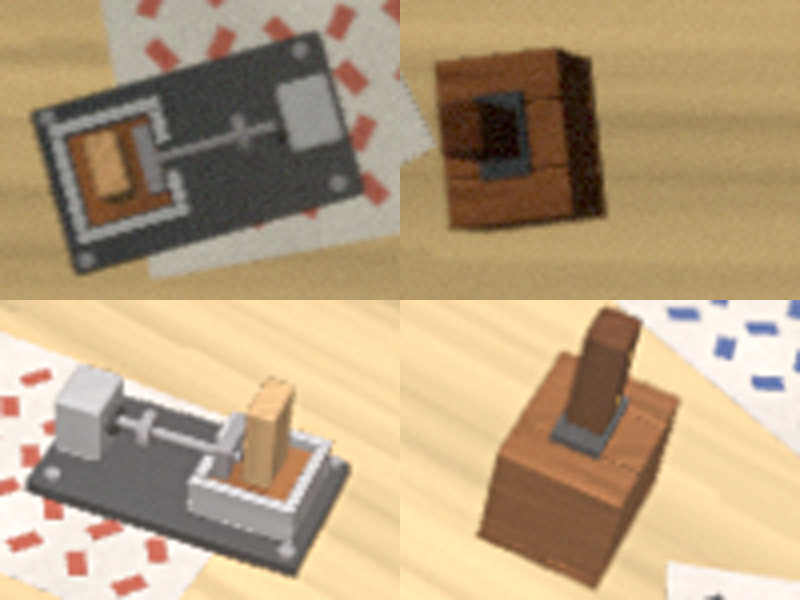

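```bash
cat > fit.py <<'E'
from h import *
from scipy.optimize import least_squares
def fit(model_obs,x0):
    def f(p):
        c,s=np.cos(p[2]),np.sin(p[2]);R=np.array([[c,-s,0],[s,c,0],[0,0,1]])
        return np.concatenate([(proj(n,np.array(m)@R.T+[p[0],p[1],0])-np.array(o)).ravel() for n,m,o in model_obs])
    r=least_squares(f,x0,loss='soft_l1');return r.x,f(r.x).reshape(-1,2)
def tc(x,y,cx,cy,ox,oy): return [cx+(x-ox+.5)/4-.5,cy+(y-oy+.5)/4-.5]
E
python3 - <<'E'
from fit import *
np.set_printoptions(precision=4,suppress=True)
T=lambda x,y:tc(x,y,254,204,0,0)
S=lambda x,y:tc(x,y,295,235,0,300)
T2=lambda x,y:tc(x,y,142,222,400,0)
S2=lambda x,y:tc(x,y,415,280,400,300)
a,b,z=.042,.074,.010
dt=('top',[[a,b,z],[a,-b,z],[-a,-b,z],[-a,b,z]],[T(32,112),T(318,32),T(362,188),T(80,273)])
ds=('scene',[[a,b,z],[-a,b,z],[a,-b,z]],[S(296,563),S(350,463),S(28,482)])
for m in([dt],[dt,ds]): p,r=fit(m,[.555,.035,.2]);print('dock',p,np.degrees(p[2]),r.round(1).tolist())
a,b,z=.04,.03,.058
st=('top',[[a,b,z],[a,-b,z],[-a,-b,z],[-a,b,z]],[T2(435,62),T2(558,48),T2(572,218),T2(450,230)])
ss=('scene',[[a,b,z],[-a,b,z],[-a,-b,z],[a,-b,z]],[S2(625,502),S2(680,400),S2(560,352),S2(500,457)])
for m in([st],[st,ss]): p,r=fit(m,[.53,.28,.1]);print('stand',p,np.degrees(p[2]),r.round(1).tolist())
a,b,z=.06,.085,.022
tt=('top',[[a,b,z],[a,-b,z],[-a,-b,z],[-a,b,z]],[[440,253],[525,263],[520,325],[433,313]])
p,r=fit([tt],[.47,-.31,-.1]);print('tray',p,np.degrees(p[2]),r.round(1).tolist())
E
```

```text
dock [0.5643 0.0395 0.3025] 17.33112846316968 [[-0.6, -0.2], [0.3, -1.5], [1.5, 0.5], [-0.8, 0.7]]
dock [0.5632 0.04   0.303 ] 17.361853720432816 [[-0.9, 0.4], [-0.0, -0.9], [1.2, 1.0], [-1.1, 1.3], [-0.3, 1.2], [-0.2, -0.1], [-1.7, 0.1]]
stand [0.5279 0.291  0.124 ] 7.103722405411909 [[-0.2, -0.1], [0.3, -0.1], [0.4, -0.1], [-0.5, 0.3]]
stand [0.5277 0.2922 0.1449] 8.300329074291064 [[-1.2, 0.4], [-0.8, -0.2], [0.2, -0.4], [-0.7, 0.7], [-1.3, 1.6], [0.1, -0.4], [0.1, -0.7], [-1.5, -0.8]]
tray [ 0.4775 -0.3022 -0.1103] -6.318646649294175 [[-0.5, -1.0], [1.2, -0.0], [0.0, -0.0], [-0.4, 1.2]]
```

```bash
cat >> fit.py <<'E'
from scipy.ndimage import map_coordinates, gaussian_filter
def rot(p):
    c,s=np.cos(p[2]),np.sin(p[2]);return np.array([[c,-s,0],[s,c,0],[0,0,1]])
def edgefit(edges,p,ims,W=4,it=6,free=(0,1,2),zoff=0):
    # edges: (cam,[x,y,z],[x,y,z]) in model frame; searches strongest gradient along normal
    p=np.array(p,float);G={n:gaussian_filter(im.astype(float).mean(2),.7) for n,im in ims.items()}
    for k in range(it):
        w=max(1.5,W*(1-k/it)); obs=[]
        for n,A,B in edges:
            A,B=np.array(A),np.array(B); L=A+(B-A)*np.linspace(.1,.9,15)[:,None]
            uv=proj(n,L@rot(p).T+[p[0],p[1],0]); t=uv[-1]-uv[0];t/=np.linalg.norm(t);nn=np.array([-t[1],t[0]])
            d=np.arange(-w-.5,w+.51,.25)
            q=uv[:,None]+d[None,:,None]*nn
            I=map_coordinates(G[n],[q[...,1],q[...,0]],order=1)
            g=np.abs(np.gradient(I,axis=1)); g=g.mean(0)[None]*.5+g  # share along edge
            g[:,:1]=0;g[:,-1:]=0
            i=g.argmax(1);off=d[i]
            obs.append((n,L,nn,uv,np.median(off)+np.clip(off-np.median(off),-1,1)))
        def f(x):
            pp=p.copy();pp[list(free)]=x;r=[]
            for n,L,nn,uv,off in obs:
                r.append((proj(n,L@rot(pp).T+[pp[0],pp[1],0])-uv)@nn-off)
            return np.concatenate(r)
        s=least_squares(f,p[list(free)],loss='soft_l1',f_scale=.5);p[list(free)]=s.x
    res=f(s.x).reshape(len(edges),-1).mean(1)
    return p,res
def rect(n,a,b,z,which='NSEW',cx=0,cy=0):
    E={'N':([a,b,z],[a,-b,z]),'S':([-a,b,z],[-a,-b,z]),'W':([a,b,z],[-a,b,z]),'E':([a,-b,z],[-a,-b,z])}
    return [(n,np.add(E[k][0],[cx,cy,0]),np.add(E[k][1],[cx,cy,0])) for k in which]
E
cat > loc.py <<'E'
from fit import *
np.set_printoptions(precision=4,suppress=True)
ims={'top':cv2.imread('pics/full_t0.png'),'scene':cv2.imread('pics/full_s0.png')}
D=rect('top',.042,.074,.01); 
p,r=edgefit(D,[.5635,.0397,.29],ims);print('dock top',p,r)
D2=rect('scene',.042,.074,.01,'NW')
p,r=edgefit(D2,p,ims);print('dock scene',p,r)
p,r=edgefit(D+D2,p,ims);print('dock both',p,r);dock=p
p,r=edgefit(rect('top',.04,.03,.058),[.5278,.2915,.13],ims);print('stand top',p,r)
p,r=edgefit(rect('scene',.04,.03,.058),p,ims);print('stand sc',p,r)
p,r=edgefit(rect('top',.04,.03,.058)+rect('scene',.04,.03,.058),p,ims);print('stand',p,r);stand=p
H=lambda n,w:rect(n,.012,.01,.12,w)
for e in (H('top','NSEW'),H('scene','NSEW'),H('top','NSEW')+H('scene','NSEW')):
    p,r=edgefit(e,[stand[0],stand[1],stand[2]],ims,W=3,free=(0,1));print('tool',p,r)
p,r=edgefit(rect('top',.06,.085,.022)+rect('scene',.06,.085,.022,'NW'),[.4775,-.3022,-.11],ims);print('tray',p,r)
for n,q in(('d',dock),('t',p)): pass
out=[]
v=ims['top'].copy();s=ims['scene'].copy()
def draw(n,im,edges,p):
    for _,A,B in edges:
        uv=proj(n,np.array([A,B])@rot(p).T+[p[0],p[1],0])*8+4;cv2.line(im,*[tuple(int(round(k)) for k in u) for u in uv],(0,255,0),1)
big={n:cv2.resize(ims[n],None,fx=8,fy=8,interpolation=cv2.INTER_LINEAR) for n in ims}
bar=[('',[0,.0105,.029],[0,-.044,.029])]
for n in ims:
    draw(n,big[n],rect(n,.042,.074,.01)+bar,dock);draw(n,big[n],rect(n,.04,.03,.058),stand)
    draw(n,big[n],rect(n,.022,.02,.026,cy=.038),dock)
    draw(n,big[n],rect(n,.015,.008,.074,cy=.040),dock)
c=lambda n,x,y:cv2.resize(big[n][y*8:y*8+600,x*8:x*8+800],(400,300),interpolation=cv2.INTER_AREA)
o=np.vstack([np.hstack([c('top',254,204),c('top',142,222)]),np.hstack([c('scene',295,235),c('scene',415,280)])])
cv2.imwrite('pics/z1.png',np.clip(o*1.4,0,255))
E
python3 loc.py
```

```text
dock top [0.5633 0.0397 0.2939] [ 0.0503 -0.0497 -0.1996  0.4178]
dock scene [0.5681 0.0445 0.2935] [ 0.0009 -0.0017]
dock both [0.5635 0.0406 0.2932] [-0.1514 -0.234   0.176   0.3426  1.7846 -1.1404]
stand top [0.5272 0.2914 0.1371] [ 0.6608 -0.6883 -0.3077  0.3089]
stand sc [0.5266 0.2947 0.1499] [ 0.0566 -0.0775  1.1478 -1.2364]Traceback (most recent call last):
  File "loc.py", line 11, in <module>
    p,r=edgefit(rect('top',.04,.03,.058)+rect('scene',.04,.03,.058),p,ims);print('stand',p,r);stand=p
        ~~~~~~~^^^^^^^^^^^^^^^^^^^^^^^^^^^^^^^^^^^^^^^^^^^^^^^^^^^^^^^^^^^
  File "fit.py", line 32, in edgefit
    s=least_squares(f,p[list(free)],loss='soft_l1',f_scale=.5);p[list(free)]=s.x
    return func(*args, **kwargs)
    result = trf(vector_fun.fun, vector_fun.jac, x0, f0, J0, lb, ub, ftol, xtol,
                 gtol, max_nfev, x_scale, loss_function, tr_solver,
                 tr_options.copy(), verbose, callback=callback_wrapped)
    return trf_no_bounds(
        fun, jac, x0, f0, J0, ftol, xtol, gtol, max_nfev, x_scale,
        loss_function, tr_solver, tr_options, verbos
[... 658 characters left out ...]
                         ^^^
    df = [f_eval - f0 for f_eval in f_evals]
                                    ^^^^^^^
    f = np.atleast_1d(self.fun(x, *self.args, **self.kwargs))
                      ~~~~~~~~^^^^^^^^^^^^^^^^^^^^^^^^^^^^^^
    return np.atleast_1d(self.fun(x))
                         ~~~~~~~~^^^
    return self.f(x, *self.args, **self.kwargs)
           ~~~~~~^^^^^^^^^^^^^^^^^^^^^^^^^^^^^^
  File "fit.py", line 30, in f
    r.append((proj(n,L@rot(pp).T+[pp[0],pp[1],0])-uv)@nn-off)
              ~~~~^^^^^^^^^^^^^^^^^^^^^^^^^^^^^^^
  File "h.py", line 10, in proj
    c=calibration(n); r=cv2.Rodrigues(np.array(c['R']))[0]
ValueError: time passes only in moves, steps and waits
```

```bash
sed -i 's/^from plant import \*/from plant import *\nimport plant,json,os\ndef calibration(n,_c={}):\n    if n not in _c:\n        f=f"cal_{n}.json"\n        if not os.path.exists(f): json.dump({k:np.array(v).tolist() for k,v in plant.calibration(n).items()},open(f,"w"))\n        _c[n]=json.load(open(f))\n    return _c[n]/' h.py
sed -i "s/^D2=.*/D2=rect('scene',.042,.074,.0,'NW')+rect('scene',.042,.074,.01,'S')/" loc.py
python3 loc.py 2>&1 | tail -12
```

```text
[ WARN:0@2.386] global loadsave.cpp:1063 imwrite_ Unsupported depth image for selected encoder is fallbacked to CV_8U.
dock top [0.5633 0.0397 0.2939] [ 0.0503 -0.0497 -0.1996  0.4178]
dock scene [0.5604 0.0393 0.3062] [-0.26   -0.0015  0.3577]
dock both [0.5627 0.0399 0.2939] [ 0.3146  0.1979  0.0012  0.0512 -1.1349 -0.0489 -0.3014]
stand top [0.5272 0.2914 0.1371] [ 0.6608 -0.6883 -0.3077  0.3089]
stand sc [0.5266 0.2947 0.1499] [ 0.0566 -0.0775  1.1478 -1.2364]
stand [0.5271 0.2922 0.133 ] [ 0.7442 -0.589   0.1391  0.7558  0.025  -0.1259 -0.2447 -0.7453]
tool [0.5285 0.2904 0.133 ] [ 0.4786 -0.4714 -0.4985  0.5015]
tool [0.5286 0.2928 0.133 ] [-0.0823  0.051   0.2074 -0.3428]
tool [0.5286 0.2918 0.133 ] [ 0.3103 -0.4898  0.2703  1.2536  0.0123  0.1124 -0.363  -0.8796]
tray [ 0.4763 -0.3031 -0.1347] [-1.3046  1.2618 -1.7577  0.6589  0.0197  0.4625]
```

View pics/z1.png

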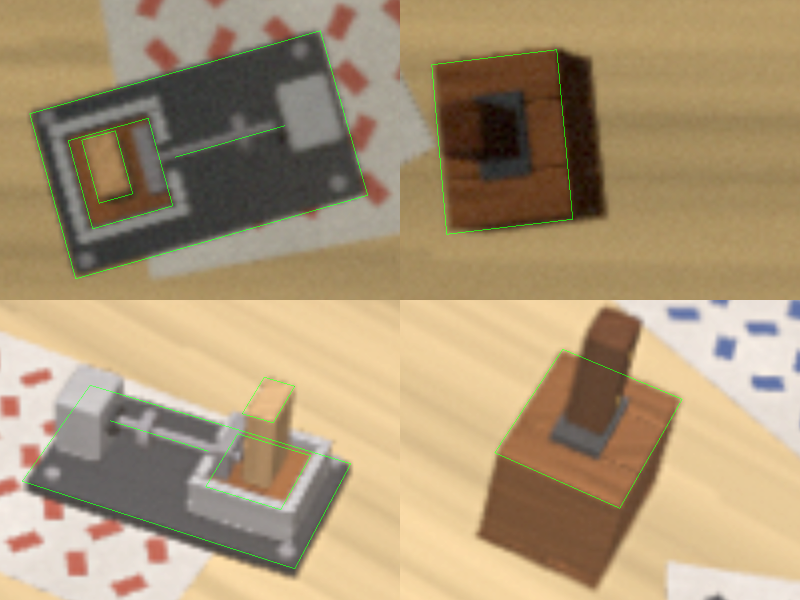

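Call:
servo_tool(deltas=[[[0.18,0.19,0,0],[0.36,0.38,0,0],[0.54,0.57,0,0],[0.72,0.76,0,0],[0.88,0.95,0,0]]], claw=1)

```text
time: 1.3
eef_pos: [0.2655, -0.5556, 0.2314]
tcp_rot: [0.43, 0.562, -0.43, 0.562]
contact_force: [-0.4, -0.3, -0.0]
opening: 1.0
```

Call:
servo_tool(deltas=[[[0.18,0.19,0,0],[0.36,0.38,0,0],[0.54,0.57,0,0],[0.72,0.76,0,0],[0.88,0.95,0,0]]])

```text
time: 1.8
eef_pos: [0.3535, -0.4606, 0.2315]
tcp_rot: [0.43, 0.561, -0.43, 0.562]
contact_force: [0.9, -0.4, -0.7]
opening: 1.001
```

Call:
servo_tool(deltas=[[[0.18,0.19,0,0],[0.36,0.38,0,0],[0.54,0.57,0,0],[0.72,0.76,0,0],[0.88,0.95,0,0]]])

```text
time: 2.3
eef_pos: [0.4415, -0.3656, 0.2316]
tcp_rot: [0.43, 0.561, -0.43, 0.562]
contact_force: [0.0, -0.4, -0.3]
opening: 1.001
```

Call:
servo_tool(deltas=[[[0.18,0.19,0,0],[0.36,0.38,0,0],[0.54,0.57,0,0],[0.72,0.76,0,0],[0.88,0.95,0,0]]])

```text
time: 2.8
eef_pos: [0.5295, -0.2706, 0.2315]
tcp_rot: [0.43, 0.561, -0.43, 0.562]
contact_force: [0.0, -0.7, -0.7]
opening: 1.0
```

Call:
servo_tool(deltas=[[[0,0.19,0,0],[0,0.38,0,0],[0,0.57,0,0],[0,0.76,0,0],[0,0.95,0,0]]])

```text
time: 3.3
eef_pos: [0.5282, -0.175, 0.2315]
tcp_rot: [0.43, 0.561, -0.43, 0.562]
contact_force: [0.5, 0.7, -0.5]
opening: 0.998
```

Call:
servo_tool(deltas=[[[0,0.19,0,0],[0,0.38,0,0],[0,0.57,0,0],[0,0.76,0,0],[0,0.95,0,0]]])

```text
time: 3.8
eef_pos: [0.5283, -0.08, 0.2315]
tcp_rot: [0.43, 0.562, -0.43, 0.562]
contact_force: [0.5, -0.1, -0.5]
opening: 0.997
```

Call:
servo_tool(deltas=[[[0,0.19,0,0],[0,0.38,0,0],[0,0.57,0,0],[0,0.76,0,0],[0,0.95,0,0]]])

```text
time: 4.3
eef_pos: [0.5282, 0.0149, 0.2314]
tcp_rot: [0.43, 0.562, -0.43, 0.562]
contact_force: [0.2, -0.0, 0.4]
opening: 0.995
```

Call:
servo_tool(deltas=[[[0,0.19,0,0],[0,0.38,0,0],[0,0.57,0,0],[0,0.76,0,0],[0,0.95,0,0]]])

```text
time: 4.8
eef_pos: [0.5281, 0.1099, 0.2315]
tcp_rot: [0.43, 0.562, -0.43, 0.562]
contact_force: [0.3, 0.5, 0.2]
opening: 1.001
```

Call:
servo_tool(deltas=[[[0,0.19,0,0],[0,0.38,0,0],[0,0.57,0,0],[0,0.76,0,0],[0,0.95,0,0]]])

```text
time: 5.3
eef_pos: [0.528, 0.2048, 0.2315]
tcp_rot: [0.43, 0.562, -0.43, 0.562]
contact_force: [-0.0, 0.0, -0.2]
opening: 1.0
```

Call:
servo_tool(deltas=[[[0,0.19,0,-0.04],[0,0.38,0,-0.08],[0,0.57,0,-0.083],[0,0.76,0,-0.083],[0,0.88,0,-0.083]]])

```text
time: 5.8
eef_pos: [0.5279, 0.2931, 0.2314]
tcp_rot: [0.465, 0.533, -0.465, 0.533]
contact_force: [-0.1, -0.7, 0.1]
opening: 1.001
```

Call:
servo_tool(deltas=[[[0.005,-0.01,-0.2,0],[0.005,-0.01,-0.4,0],[0.005,-0.01,-0.6,0],[0.005,-0.01,-0.75,0],[0.005,-0.01,-0.9,0]]])

```text
time: 6.3
eef_pos: [0.529, 0.2906, 0.1406]
tcp_rot: [0.465, 0.532, -0.465, 0.532]
contact_force: [-1.2, 0.5, 0.1]
opening: 1.004
```

Call:
servo_tool(deltas=[[[0,0,-0.15,0],[0,0,-0.3,0],[0,0,-0.45,0],[0,0,-0.64,0],[0,0,-0.64,0]]])

```text
time: 6.8
eef_pos: [0.527, 0.2897, 0.0738]
tcp_rot: [0.463, 0.534, -0.467, 0.531]
contact_force: [-0.7, 0.2, -0.9]
opening: 0.997
```

Call:
servo_tool(deltas=[[[0,0,0,0],[0,0,0,0],[0,0,0,0],[0,0,0,0],[0,0,0,0]]], claw=-1, force=50)

```text
time: 7.3
eef_pos: [0.5297, 0.2908, 0.0783]
tcp_rot: [0.466, 0.532, -0.465, 0.533]
contact_force: [-0.2, 0.9, 2.0]
opening: 0.226
```

Call:
servo_tool(deltas=[[[0,0,0,0],[0,0,0,0],[0,0,0,0],[0,0,0,0],[0,0,0,0]]])

```text
time: 7.8
eef_pos: [0.5298, 0.2908, 0.0782]
tcp_rot: [0.466, 0.532, -0.465, 0.533]
contact_force: [0.5, 0.4, 5.1]
opening: 0.228
```

```bash
python3 - <<'E'
from h import *
s=get_state();print(s['time'],s['opening'],s['contact_force'],s['wrist_torque'])
snap('scene','s1.png');snap('top','t1.png')
a=cv2.imread('pics/full_s1.png')[230:380,380:540];b=cv2.imread('pics/full_t1.png')[190:340,100:260]
cv2.imwrite('pics/v1.png',np.hstack([cv2.resize(k,(400,375),interpolation=cv2.INTER_CUBIC) for k in(a,b)]))
E
```

```text
7.8 0.2282019540391314 [0.45152793 0.37085248 5.0818573 ] [0.01962512 0.07533324 0.02406197]
```

View pics/v1.png

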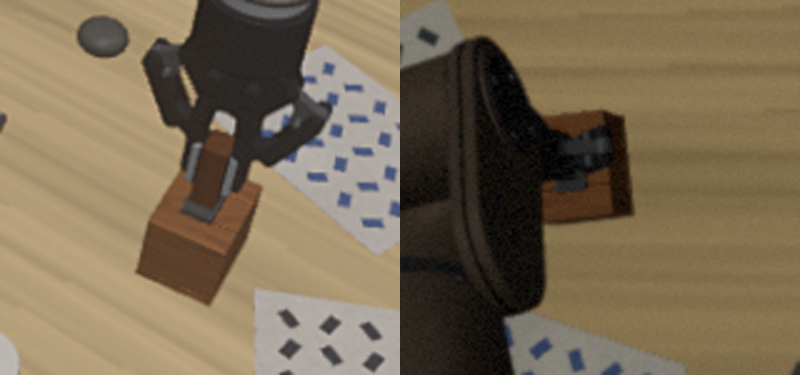

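Call:
servo_tool(deltas=[[[0,0,0.1,0],[0,0,0.3,0],[0,0,0.5,0],[0,0,0.75,0],[0,0,1.0,0]]])

```text
time: 8.4
eef_pos: [0.5282, 0.2902, 0.1771]
tcp_rot: [0.464, 0.533, -0.466, 0.532]
contact_force: [-0.2, -0.1, -0.5]
opening: 0.229
```

Call:
servo_tool(deltas=[[[0.03,-0.15,0.1,0.02],[0.06,-0.3,0.1,0.04],[0.09,-0.5,0.1,0.06],[0.12,-0.7,0.1,0.08],[0.15,-0.9,0.1,0.101]]])

```text
time: 8.9
eef_pos: [0.5434, 0.1997, 0.1865]
tcp_rot: [0.421, 0.568, -0.422, 0.568]
contact_force: [-0.3, -0.1, -1.2]
opening: 0.229
```

Call:
servo_tool(deltas=[[[0.03,-0.17,0,0],[0.06,-0.34,0,0],[0.09,-0.5,0,0],[0.12,-0.67,0,0],[0.15,-0.84,0,0]]])

```text
time: 9.4
eef_pos: [0.5588, 0.1157, 0.1868]
tcp_rot: [0.421, 0.568, -0.422, 0.567]
contact_force: [-1.0, -0.4, -0.8]
opening: 0.23
```

Call:
servo_tool(deltas=[[[0.03,-0.2,0,0],[0.05,-0.4,0,0],[0.05,-0.6,0,0],[0.05,-0.8,0,0],[0.05,-0.8,0,0]]])

```text
time: 9.9
eef_pos: [0.5639, 0.0345, 0.1869]
tcp_rot: [0.422, 0.567, -0.423, 0.567]
contact_force: [0.7, -0.1, -1.5]
opening: 0.226
```

```bash
cat > mon.py <<'E'
from fit import *
import sys
np.set_printoptions(precision=4,suppress=True)
# dock-frame TCP report
DK=np.array([.5627,.0399,.2935])
def rep():
    s=get_state();q=rot(DK).T@(np.array(s['eef_pos'])-[DK[0],DK[1],0])
    f=rot(DK).T@np.array(s['contact_force'])
    print('t',round(s['time'],2),'tcp dock',q,'F dock',f,'M',np.array(s['wrist_torque']),'open',round(s['opening'],3))
E
python3 - <<'E'
from mon import *
rep()
snap('scene','s2.png');snap('top','t2.png')
a=cv2.imread('pics/full_s2.png')[200:320,270:430];b=cv2.imread('pics/full_t2.png')[190:310,230:390]
cv2.imwrite('pics/v2.png',np.vstack([cv2.resize(k,(400,300),interpolation=cv2.INTER_CUBIC) for k in(a,b)]))
print(ray('top',[[254+240.5/4-.5,204+130.5/4-.5]],.029),ray('scene',[[295+146/4.,235+(427-300)/4.]],.029))
E
```

```text
t 9.9 tcp dock [-0.0004 -0.0055  0.1869] F dock [ 0.6111 -0.286  -1.4733] M [-0.0411  0.0022 -0.0879] open 0.226
[[0.5729 0.0187 0.029 ]] [[0.5673 0.0165 0.029 ]]
```

View pics/v2.png

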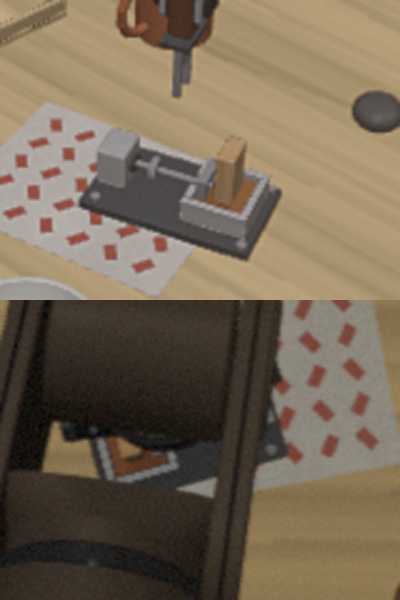

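The scene view shows the tines at about (180,75) in the upper crop, over the bar's line at (175,170). The arm hides the bar in the top view. I'll lower the tips to just above the bar and check.

Call:
servo_tool(deltas=[[[0,0,-0.15,0],[0,0,-0.3,0],[0,0,-0.45,0],[0,0,-0.6,0],[0,0,-0.7,0]]])

```text
time: 10.5
eef_pos: [0.5629, 0.037, 0.1146]
tcp_rot: [0.421, 0.569, -0.422, 0.567]
contact_force: [0.3, -0.6, -1.3]
opening: 0.22
```

Call:
servo_tool(deltas=[[[0,0,0,0],[0,0,0,0],[0,0,0,0],[0,0,0,0],[0,0,0,0]]])

```text
time: 11.0
eef_pos: [0.5647, 0.0365, 0.1181]
tcp_rot: [0.422, 0.567, -0.421, 0.568]
contact_force: [-0.7, -0.5, -1.4]
opening: 0.23
```

```bash
python3 - <<'E'
from mon import *
rep()
im=read_camera('scene');cv2.imwrite('pics/full_s3.png',im)
x0,y0,w,h=300,220,80,60
big=cv2.resize(im[y0:y0+h,x0:x0+w],None,fx=10,fy=10,interpolation=cv2.INTER_CUBIC)
big=np.clip(big*1.5,0,255).astype(np.uint8)
s=get_state();R=rot(DK);tc_=np.array(s['eef_pos'])
def L(P,col,):
    uv=(proj('scene',P)-[x0,y0])*10+5
    for a,b in zip(uv[:-1],uv[1:]):cv2.line(big,tuple(int(k) for k in a),tuple(int(k) for k in b),col,1)
tip=tc_-[0,0,.0702]
o=lambda x,y,z:tip+R@np.array([x,y,z])
for sx in(-1,1):
    for y in(-.003,.003): L([o(sx*.012,y,.026),o(sx*.012,y,0),o(sx*.007,y,0),o(sx*.007,y,.026)],(0,0,255))
d=lambda x,y,z:R@np.array([x,y,z])+[DK[0],DK[1],0]
L([d(0,.0105,.029),d(0,-.044,.029)],(0,255,0))
cv2.imwrite('pics/v3.png',big)
E
```

```text
t 11.0 tcp dock [ 0.0009 -0.0039  0.1181] F dock [-0.8197 -0.2678 -1.3592] M [-0.0197  0.0122  0.01  ] open 0.23
```

View pics/v3.png

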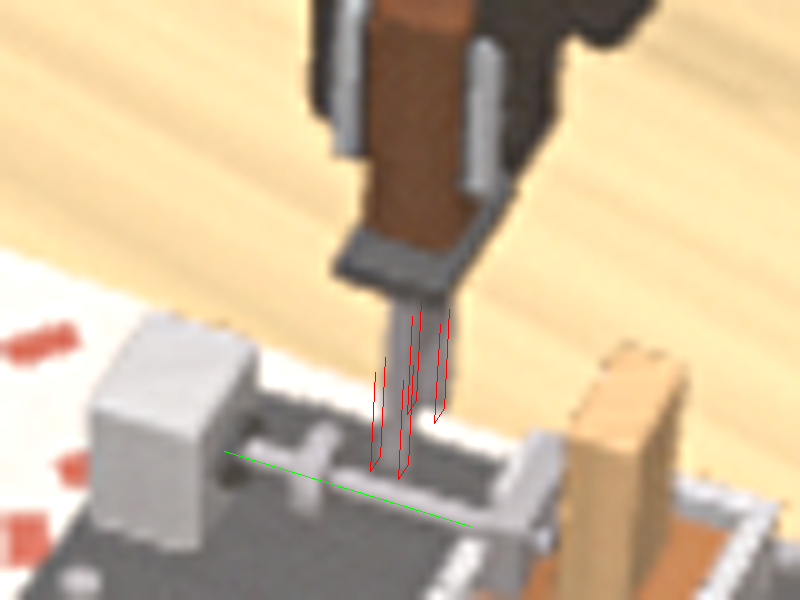

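Both tines show, with tips near (397,472) and (435,415). They straddle the bar's line, with the collar at (315,470) about 15 mm towards the housing. I'll shift by about -1 mm and go down.

Call:
servo_tool(deltas=[[[-0.01,-0.003,0,0],[-0.01,-0.003,-0.05,0],[-0.01,-0.003,-0.1,0],[-0.01,-0.003,-0.15,0],[-0.01,-0.003,-0.2,0]]])

```text
time: 11.55
eef_pos: [0.5629, 0.0363, 0.0965]
tcp_rot: [0.422, 0.568, -0.422, 0.567]
contact_force: [-0.3, -0.0, -1.4]
opening: 0.227
```

Call:
servo_tool(deltas=[[[0,0,-0.03,0],[0,0,-0.06,0],[0,0,-0.09,0],[0,0,-0.12,0],[0,0,-0.12,0]]])

```text
time: 12.05
eef_pos: [0.5629, 0.0363, 0.0848]
tcp_rot: [0.421, 0.568, -0.422, 0.567]
contact_force: [-0.4, -0.7, -1.1]
opening: 0.229
```

```bash
python3 -c "
from mon import *
rep()"
```

```text
t 12.05 tcp dock [-0.0009 -0.0035  0.0848] F dock [-0.584  -0.5757 -1.0635] M [-0.0571  0.0025  0.0737] open 0.229
```

Call:
servo_tool(deltas=[[[0.006,-0.019,0,0],[0.012,-0.038,0,0],[0.017,-0.057,0,0],[0.023,-0.077,0,0],[0.029,-0.096,0,0]]])

```text
time: 12.55
eef_pos: [0.5662, 0.0264, 0.0855]
tcp_rot: [0.422, 0.568, -0.422, 0.568]
contact_force: [-0.1, -0.6, -1.2]
opening: 0.23
```

Call:
servo_tool(deltas=[[[0.002,-0.005,0,0],[0.003,-0.01,0,0],[0.004,-0.014,0,0],[0.006,-0.019,0,0],[0.006,-0.019,0,0]]])

```text
time: 13.05
eef_pos: [0.5667, 0.0247, 0.0853]
tcp_rot: [0.422, 0.568, -0.422, 0.568]
contact_force: [0.2, -0.0, -0.5]
opening: 0.229
```

```bash
python3 -c "
from mon import *
rep()"
```

```text
t 13.05 tcp dock [-0.0006 -0.0157  0.0853] F dock [ 0.2026 -0.0619 -0.5239] M [-0.0032  0.0144 -0.005 ] open 0.229
```

Call:
servo_tool(deltas=[[[0.002,-0.005,0,0],[0.003,-0.01,0,0],[0.004,-0.014,0,0],[0.006,-0.019,0,0],[0.006,-0.019,0,0]]])

```text
time: 13.55
eef_pos: [0.5672, 0.0229, 0.0853]
tcp_rot: [0.422, 0.568, -0.422, 0.568]
contact_force: [-0.6, 0.0, -0.8]
opening: 0.231
```

Call:
servo_tool(deltas=[[[0.002,-0.005,0,0],[0.003,-0.01,0,0],[0.004,-0.014,0,0],[0.006,-0.019,0,0],[0.006,-0.019,0,0]]])

```text
time: 14.05
eef_pos: [0.5677, 0.0215, 0.0853]
tcp_rot: [0.422, 0.568, -0.421, 0.567]
contact_force: [-2.1, 5.7, 0.7]
opening: 0.229
```

Call:
servo_tool(deltas=[[[0.002,-0.005,0,0],[0.003,-0.01,0,0],[0.004,-0.014,0,0],[0.006,-0.019,0,0],[0.006,-0.019,0,0]]])

```text
time: 14.55
eef_pos: [0.5683, 0.0194, 0.0853]
tcp_rot: [0.422, 0.568, -0.422, 0.567]
contact_force: [-0.7, 4.5, 0.3]
opening: 0.229
```

```bash
python3 -c "
from mon import *
rep()"
```

```text
t 14.55 tcp dock [-0.0005 -0.0213  0.0853] F dock [0.6594 4.484  0.2969] M [ 1.1095  0.274  -0.0587] open 0.229
```

Call:
servo_tool(deltas=[[[0.002,-0.005,0,0],[0.003,-0.01,0,0],[0.004,-0.014,0,0],[0.006,-0.019,0,0],[0.006,-0.019,0,0]]])

```text
time: 15.05
eef_pos: [0.5689, 0.0176, 0.0853]
tcp_rot: [0.422, 0.568, -0.422, 0.567]
contact_force: [-1.0, 5.8, 0.0]
opening: 0.227
```

Call:
servo_tool(deltas=[[[0.002,-0.005,0,0],[0.003,-0.01,0,0],[0.004,-0.014,0,0],[0.006,-0.019,0,0],[0.006,-0.019,0,0]]])

```text
time: 15.55
eef_pos: [0.5694, 0.0159, 0.0853]
tcp_rot: [0.422, 0.568, -0.422, 0.567]
contact_force: [-1.2, 6.0, -0.3]
opening: 0.228
```

```bash
cat >> mon.py <<'E'
def chk(f):
    im=read_camera('scene');cv2.imwrite('pics/full_'+f,im)
    a=cv2.cvtColor(cv2.imread('pics/full_s3.png'),6).astype(np.float32);b=cv2.cvtColor(im,6).astype(np.float32)
    # stamp handle patch 352..372 x 250..290, and collar
    best=[]
    P=a[254:276,356:370]
    r=cv2.matchTemplate(b[235:285,350:378],P,cv2.TM_CCOEFF_NORMED);_,v,_,l=cv2.minMaxLoc(r)
    print('stamp shift px',l[0]+350-356,l[1]+235-254,round(v,3))
E
python3 -c "
from mon import *
rep();chk('s4.png')"
```

```text
t 15.55 tcp dock [-0.0005 -0.0249  0.0853] F dock [ 0.6163  6.0427 -0.3211] M [ 1.3729  0.3183 -0.0006] open 0.228
stamp shift px 0 0 0.986
```

Not free yet, with an estimated travel of about 6.5 mm. I'll take 1 mm steps.

Call:
servo_tool(deltas=[[[0.001,-0.003,0,0],[0.002,-0.006,0,0],[0.003,-0.01,0,0],[0.003,-0.01,0,0],[0.003,-0.01,0,0]]])

```text
time: 16.1
eef_pos: [0.5697, 0.015, 0.0853]
tcp_rot: [0.422, 0.568, -0.421, 0.567]
contact_force: [-1.8, 5.8, 0.6]
opening: 0.228
```

```bash
python3 -c "
from mon import *
rep();chk('s5.png')"
```

```text
t 16.1 tcp dock [-0.0005 -0.0258  0.0853] F dock [-0.0877  6.0653  0.5775] M [ 1.3607  0.2536 -0.0183] open 0.228
stamp shift px 0 0 0.98
```

Call:
servo_tool(deltas=[[[0.001,-0.003,0,0],[0.002,-0.006,0,0],[0.003,-0.01,0,0],[0.003,-0.01,0,0],[0.003,-0.01,0,0]]])

```text
time: 16.65
eef_pos: [0.5701, 0.0136, 0.0853]
tcp_rot: [0.422, 0.568, -0.422, 0.567]
contact_force: [-1.4, 5.7, 0.4]
opening: 0.227
```

```bash
python3 -c "
from mon import *
rep();chk('s6.png')"
```

```text
t 16.65 tcp dock [-0.0005 -0.0273  0.0853] F dock [0.2761 5.8436 0.4198] M [1.1451 0.2787 0.0049] open 0.227
stamp shift px 0 -3 0.947
```

```bash
python3 -c "
from mon import *
chk('s7.png')
print(np.diff(proj('scene',[[.55,.078,.074],[.55,.078,.084]]),axis=0))
o=[cv2.resize(cv2.imread('pics/full_%s.png'%f)[220:310,300:400],(400,360),interpolation=cv2.INTER_CUBIC) for f in('s3','s7')]
cv2.imwrite('pics/v4.png',np.hstack(o))"
```

```text
stamp shift px 0 -3 0.947
[[ 0.3364 -3.8988]]
```

View pics/v4.png

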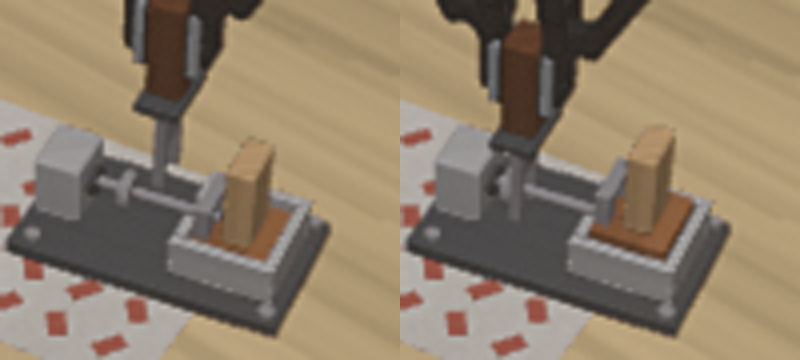

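The stamp has risen: in the right crop the block stands proud of the socket at (640,225). Next I'll let the bar home, then lift the tool.

Call:
servo_tool(deltas=[[[-0.004,0.014,0,0],[-0.008,0.028,0,0],[-0.012,0.042,0,0],[-0.016,0.056,0,0],[-0.02,0.07,0,0]]])

```text
time: 17.25
eef_pos: [0.5685, 0.0197, 0.0854]
tcp_rot: [0.421, 0.567, -0.422, 0.568]
contact_force: [-0.5, -0.2, -1.0]
opening: 0.23
```

Call:
servo_tool(deltas=[[[-0.004,0.014,0,0],[-0.008,0.028,0,0],[-0.012,0.042,0,0],[-0.016,0.056,0,0],[-0.022,0.075,0,0]]])

```text
time: 17.75
eef_pos: [0.5661, 0.0278, 0.0854]
tcp_rot: [0.422, 0.568, -0.422, 0.568]
contact_force: [-0.1, -0.4, -1.3]
opening: 0.226
```

Call:
servo_tool(deltas=[[[0,0,0,0],[0,0,0.1,0],[0,0,0.2,0],[0,0,0.3,0],[0,0,0.4,0]]])

```text
time: 18.25
eef_pos: [0.5666, 0.0277, 0.1269]
tcp_rot: [0.422, 0.567, -0.421, 0.568]
contact_force: [-0.6, 0.1, -1.2]
opening: 0.224
```

Call:
servo_tool(deltas=[[[0,0,0.15,0],[0,0,0.3,0],[0,0,0.45,0],[0,0,0.6,0],[0,0,0.7,0]]])

```text
time: 18.75
eef_pos: [0.5667, 0.0277, 0.1976]
tcp_rot: [0.422, 0.567, -0.421, 0.568]
contact_force: [-0.2, 0.5, -0.8]
opening: 0.226
```

```bash
python3 -c "
from mon import *
rep();chk('s8.png');s=get_state();print(s['eef_pos'])"
```

```text
t 18.75 tcp dock [ 0.0003 -0.0128  0.1976] F dock [ 0.0089  0.5711 -0.8147] M [-0.0337 -0.0506  0.0244] open 0.226
stamp shift px 1 -3 0.965
[0.5675 0.0276 0.1991]
```

Call:
servo_tool(deltas=[[[-0.03,0.18,0,0],[-0.06,0.36,0,0],[-0.09,0.54,0,0],[-0.12,0.72,0,0],[-0.15,0.9,0,0]]])

```text
time: 19.3
eef_pos: [0.5506, 0.1184, 0.1949]
tcp_rot: [0.421, 0.568, -0.422, 0.567]
contact_force: [-0.1, -0.3, -1.2]
opening: 0.227
```

Call:
servo_tool(deltas=[[[-0.03,0.18,0,-0.02],[-0.06,0.36,0,-0.04],[-0.09,0.54,0,-0.06],[-0.12,0.72,0,-0.08],[-0.15,0.9,0,-0.101]]])

```text
time: 19.8
eef_pos: [0.5356, 0.2084, 0.1949]
tcp_rot: [0.465, 0.532, -0.466, 0.532]
contact_force: [0.3, -0.4, -1.3]
opening: 0.228
```

Call:
servo_tool(deltas=[[[-0.02,0.2,0,0],[-0.04,0.4,0,0],[-0.06,0.6,0,0],[-0.069,0.8,0,0],[-0.069,0.828,0,0]]])

```text
time: 20.3
eef_pos: [0.5286, 0.2922, 0.1949]
tcp_rot: [0.465, 0.533, -0.465, 0.533]
contact_force: [0.2, -0.4, -0.5]
opening: 0.225
```

Call:
servo_tool(deltas=[[[0,0,-0.15,0],[0,0,-0.3,0],[0,0,-0.4,0],[0,0,-0.5,0],[0,0,-0.5,0]]])

```text
time: 20.8
eef_pos: [0.5279, 0.2895, 0.1426]
tcp_rot: [0.464, 0.533, -0.467, 0.531]
contact_force: [-0.5, 0.1, -1.4]
opening: 0.229
```

```bash
python3 - <<'E'
from mon import *
s=get_state();print(s['eef_pos'],s['contact_force'],s['tcp_rot'])
im=read_camera('scene');cv2.imwrite('pics/full_s9.png',im)
x0,y0=420,255
big=np.clip(cv2.resize(im[y0:y0+75,x0:x0+80],None,fx=8,fy=8,interpolation=cv2.INTER_CUBIC)*1.5,0,255).astype(np.uint8)
tip=np.array(s['eef_pos'])-[0,0,.0702];ST=np.array([.5271,.2922,.135]);R=rot(ST)
def L(P,col):
    uv=(proj('scene',P)-[x0,y0])*8+4
    for a,b in zip(uv[:-1],uv[1:]):cv2.line(big,tuple(int(k) for k in a),tuple(int(k) for k in b),col,1)
for sx in(-1,1): L([tip+R@np.array([sx*.012,.003*q,z]) for q,z in((1,.05),(1,0),(-1,0),(-1,.05))],(0,0,255))
L([np.array([*ST[:2],.058])+R@np.array([a*.016,b*.008,0]) for a,b in((1,1),(1,-1),(-1,-1),(-1,1),(1,1))],(0,255,0))
cv2.imwrite('pics/v5.png',big)
E
```

```text
[0.5279 0.2895 0.1426] [-0.5177  0.0726 -1.3873] [ 0.464   0.5331 -0.467   0.5315]
```

View pics/v5.png

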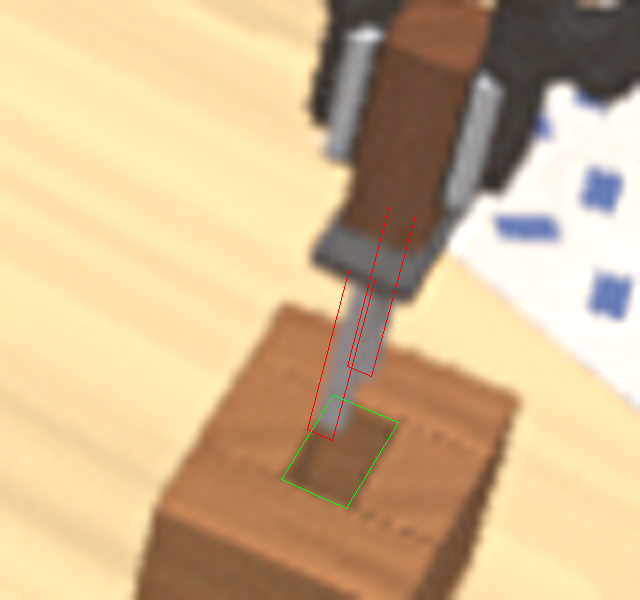

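The tines are at about (330,435) and (360,372). Dropped straight down, they land in the middle of the pocket (340,451). Going in.

Call:
servo_tool(deltas=[[[0,0,0,0],[0,0,-0.1,0],[0,0,-0.2,0],[0,0,-0.3,0],[0,0,-0.4,0]]])

```text
time: 21.35
eef_pos: [0.5288, 0.2904, 0.104]
tcp_rot: [0.465, 0.533, -0.466, 0.532]
contact_force: [-0.5, 0.0, -0.7]
opening: 0.228
```

Call:
servo_tool(deltas=[[[0,0,-0.08,0],[0,0,-0.16,0],[0,0,-0.22,0],[0,0,-0.26,0],[0,0,-0.26,0]]])

```text
time: 21.85
eef_pos: [0.5292, 0.2906, 0.079]
tcp_rot: [0.465, 0.532, -0.465, 0.532]
contact_force: [-0.3, -0.8, -0.6]
opening: 0.227
```

Call:
servo_tool(deltas=[[[0,0,-0.005,0],[0,0,-0.01,0],[0,0,-0.015,0],[0,0,-0.02,0],[0,0,-0.02,0]]])

```text
time: 22.35
eef_pos: [0.5294, 0.2906, 0.0782]
tcp_rot: [0.465, 0.532, -0.465, 0.533]
contact_force: [-2.3, -0.6, 4.5]
opening: 0.227
```

Call:
servo_tool(deltas=[[[0,0,0,0],[0,0,0,0],[0,0,0,0],[0,0,0,0],[0,0,0,0]]], claw=1)

```text
time: 22.85
eef_pos: [0.5291, 0.2905, 0.0771]
tcp_rot: [0.465, 0.532, -0.465, 0.532]
contact_force: [-0.7, 0.9, 0.9]
opening: 0.999
```

Call:
servo_tool(deltas=[[[0,0,0,0],[0,0,0.1,0],[0,0,0.25,0],[0,0,0.5,0],[0,0,0.75,0]]])

```text
time: 23.35
eef_pos: [0.5294, 0.2906, 0.1544]
tcp_rot: [0.466, 0.532, -0.465, 0.533]
contact_force: [0.5, -0.8, -1.0]
opening: 0.999
```

Call:
servo_tool(deltas=[[[0,0,0.2,0],[0,0,0.4,0],[0,0,0.5,0],[0,0,0.55,0],[0,0,0.55,0]]])

```text
time: 23.85
eef_pos: [0.5294, 0.2906, 0.2082]
tcp_rot: [0.466, 0.532, -0.465, 0.533]
contact_force: [0.2, 0.1, -0.1]
opening: 1.001
```

```bash
python3 - <<'E'
from mon import *
s=get_state();print(s['time'],s['eef_pos'],s['opening'])
im=read_camera('scene');cv2.imwrite('pics/full_s10.png',im)
ims={'scene':im}
print('tool',edgefit(rect('scene',.012,.01,.12),[.5286,.2918,.135],ims,W=3,free=(0,1)))
# stamp: handle top at z .084, in scene; compare locked fit
for f,z in(('s0',.074),('s10',.084)):
    ims={'scene':cv2.imread(f'pics/full_{f}.png')};c=np.array(DK[:2])+(rot(DK)@[0,.04,0])[:2]
    print(f,c,edgefit(rect('scene',.015,.008,z),[*c,DK[2]],ims,W=3,free=(0,1)))
ims={'top':cv2.imread('pics/full_t0.png')}
print('top',edgefit(rect('top',.015,.008,.074),[*c,DK[2]],ims,W=3,free=(0,1)))
E
```

```text
23.85 [0.5294 0.2906 0.2082] 1.00088486979456
tool (array([0.5284, 0.2925, 0.135 ]), array([-0.1366,  0.1135,  0.246 , -0.4041]))
s0 [0.5511 0.0782] (array([0.5498, 0.0785, 0.2935]), array([ 0.2914, -0.3256,  0.0989, -0.2866]))
s10 [0.5511 0.0782] (array([0.5502, 0.0801, 0.2935]), array([ 0.1612, -0.1573,  0.0983, -0.2853]))
top (array([0.5545, 0.0792, 0.2935]), array([ 0.6876, -0.6957, -0.5422,  0.5412]))
```

Call:
servo_tool(deltas=[[[0.02,-0.15,0,0.08],[0.04,-0.3,0,0.16],[0.06,-0.45,0,0.24],[0.08,-0.6,0,0.32],[0.1,-0.75,0,0.4]]])

```text
time: 24.4
eef_pos: [0.5384, 0.2148, 0.2055]
tcp_rot: [0.276, 0.652, -0.277, 0.65]
contact_force: [0.0, -0.2, 0.1]
opening: 1.0
```

Call:
servo_tool(deltas=[[[0.02,-0.15,0,0.08],[0.04,-0.3,0,0.16],[0.06,-0.45,0,0.24],[0.08,-0.6,0,0.32],[0.1,-0.75,0,0.4]]])

```text
time: 24.9
eef_pos: [0.5484, 0.1398, 0.2056]
tcp_rot: [0.061, 0.706, -0.062, 0.703]
contact_force: [1.1, -0.3, -0.1]
opening: 1.003
```

Call:
servo_tool(deltas=[[[0.01,-0.15,0,0.08],[0.02,-0.3,0,0.16],[0.026,-0.45,0,0.24],[0.026,-0.6,0,0.3],[0.026,-0.621,0,0.301]]])

```text
time: 25.4
eef_pos: [0.5511, 0.0773, 0.2058]
tcp_rot: [-0.103, 0.701, 0.103, 0.699]
contact_force: [0.4, -0.4, -0.3]
opening: 0.999
```

Call:
servo_tool(deltas=[[[0,0,-0.1,0],[0,0,-0.3,0],[0,0,-0.5,0],[0,0,-0.7,0],[0,0,-0.9,0]]])

```text
time: 25.9
eef_pos: [0.551, 0.0794, 0.1152]
tcp_rot: [-0.103, 0.7, 0.103, 0.699]
contact_force: [0.1, 0.5, -0.3]
opening: 1.0
```

```bash
python3 - <<'E'
from mon import *
rep();s=get_state();print(s['eef_pos'],s['tcp_rot'])
from scipy.spatial.transform import Rotation as Ro
z=Ro.from_quat(s['tcp_rot']).as_matrix()[:,2];print(np.degrees(np.arctan2(z[1],z[0])))
snap('scene','s11.png',(310,200,410,275),6)
E
```

```text
t 25.9 tcp dock [0.0002 0.0412 0.1152] F dock [ 0.2419  0.4711 -0.3464] M [ 0.0263  0.0169 -0.0482] open 1.0
[0.551  0.0794 0.1152] [-0.1027  0.7001  0.1031  0.699 ]
16.73812679192488
```

View pics/s11.png

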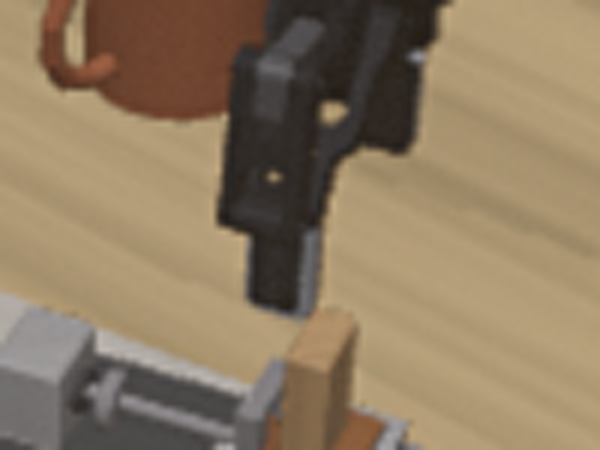

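The open jaws sit above the stamp, with the near finger at (280,260) and the handle at (320,380). Next I'll go down and grip softly.

Call:
servo_tool(deltas=[[[0,0,-0.1,0],[0,0,-0.25,0],[0,0,-0.4,0],[0,0,-0.52,0],[0,0,-0.62,0]]])

```text
time: 26.45
eef_pos: [0.5514, 0.0785, 0.054]
tcp_rot: [-0.103, 0.7, 0.103, 0.699]
contact_force: [0.7, -0.2, -0.0]
opening: 0.997
```

Call:
servo_tool(deltas=[[[0,0,0,0],[0,0,0,0],[0,0,0,0],[0,0,0,0],[0,0,0,0]]], claw=-1, force=20)

```text
time: 26.95
eef_pos: [0.5525, 0.0784, 0.0563]
tcp_rot: [-0.103, 0.699, 0.103, 0.7]
contact_force: [0.3, 0.2, 1.6]
opening: 0.347
```

Call:
servo_tool(deltas=[[[0,0,0,0],[0,0,0,0],[0,0,0,0],[0,0,0,0],[0,0,0,0]]])

```text
time: 27.45
eef_pos: [0.5525, 0.0784, 0.0562]
tcp_rot: [-0.103, 0.699, 0.103, 0.7]
contact_force: [0.6, 0.2, 5.6]
opening: 0.345
```

```bash
python3 -c "
from mon import *
rep()"
```

```text
t 27.45 tcp dock [0.0014 0.0398 0.0562] F dock [0.5923 0.0535 5.5881] M [-0.0008  0.0318  0.0028] open 0.345
```

Gripped at 29.3 mm opening (the handle is 30 mm), with almost no side force. I'll firm the grip and lift straight out.

Call:
servo_tool(deltas=[[[0,0,0,0],[0,0,0,0],[0,0,0.05,0],[0,0,0.1,0],[0,0,0.15,0]]], force=45)

```text
time: 27.95
eef_pos: [0.5498, 0.0784, 0.0682]
tcp_rot: [-0.103, 0.701, 0.103, 0.698]
contact_force: [-0.8, 0.0, -2.9]
opening: 0.339
```

Call:
servo_tool(deltas=[[[0,0,0.08,0],[0,0,0.18,0],[0,0,0.35,0],[0,0,0.6,0],[0,0,0.85,0]]])

```text
time: 28.45
eef_pos: [0.5511, 0.0786, 0.1566]
tcp_rot: [-0.103, 0.7, 0.103, 0.699]
contact_force: [0.9, 0.6, -1.4]
opening: 0.343
```

```bash
python3 - <<'E'
from mon import *
rep();snap('scene','s12.png',(300,180,430,310),4)
E
```

```text
t 28.45 tcp dock [0.0001 0.0404 0.1566] F dock [ 1.0806  0.3037 -1.4143] M [-0.0301 -0.0827 -0.018 ] open 0.343
```

View pics/s12.png

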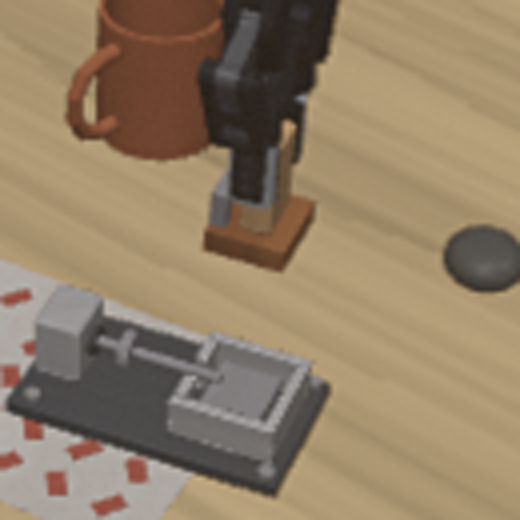

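The stamp is out and hanging upright at (260,230), and the bar is home in the empty socket. Now to the tray.

Call:
servo_tool(deltas=[[[-0.03,-0.12,0,0],[-0.06,-0.3,0,-0.01],[-0.09,-0.48,0,-0.02],[-0.12,-0.66,0,-0.04],[-0.16,-0.84,0,-0.053]]])

```text
time: 29.0
eef_pos: [0.534, -0.0067, 0.1533]
tcp_rot: [-0.073, 0.705, 0.074, 0.702]
contact_force: [-0.3, 0.5, -2.1]
opening: 0.343
```

Call:
servo_tool(deltas=[[[-0.03,-0.17,0,-0.01],[-0.06,-0.34,0,-0.02],[-0.09,-0.5,0,-0.03],[-0.12,-0.67,0,-0.04],[-0.16,-0.84,0,-0.053]]])

```text
time: 29.5
eef_pos: [0.5179, -0.0904, 0.1533]
tcp_rot: [-0.044, 0.707, 0.045, 0.704]
contact_force: [-0.4, -1.2, -2.5]
opening: 0.34
```

Call:
servo_tool(deltas=[[[-0.03,-0.17,0,-0.01],[-0.06,-0.34,0,-0.02],[-0.09,-0.5,0,-0.03],[-0.12,-0.67,0,-0.04],[-0.16,-0.84,0,-0.053]]])

```text
time: 30.0
eef_pos: [0.5019, -0.1742, 0.1533]
tcp_rot: [-0.014, 0.708, 0.016, 0.706]
contact_force: [0.4, -0.2, -2.3]
opening: 0.341
```

Call:
servo_tool(deltas=[[[-0.03,-0.17,0,-0.01],[-0.06,-0.34,0,-0.02],[-0.09,-0.5,0,-0.03],[-0.12,-0.67,0,-0.04],[-0.16,-0.84,0,-0.053]]])

```text
time: 30.5
eef_pos: [0.487, -0.2586, 0.1546]
tcp_rot: [0.015, 0.707, -0.014, 0.707]
contact_force: [-1.1, 0.4, -2.5]
opening: 0.342
```

Call:
servo_tool(deltas=[[[-0.03,-0.17,0,-0.01],[-0.06,-0.34,0,-0.02],[-0.09,-0.55,0,-0.03],[-0.12,-0.75,0,-0.04],[-0.15,-0.84,0,-0.052]]])

```text
time: 31.0
eef_pos: [0.4725, -0.3439, 0.1555]
tcp_rot: [0.044, 0.706, -0.044, 0.706]
contact_force: [-0.0, 0.2, -2.0]
opening: 0.341
```

Call:
servo_tool(deltas=[[[0,0,-0.15,0],[0,0,-0.35,0],[0,0,-0.55,0],[0,0,-0.7,0],[0,0,-0.8,0]]])

```text
time: 31.5
eef_pos: [0.472, -0.3401, 0.0729]
tcp_rot: [0.044, 0.707, -0.042, 0.705]
contact_force: [-0.3, 0.4, -2.4]
opening: 0.341
```

```bash
python3 - <<'E'
from mon import *
s=get_state();print(s['time'],s['eef_pos'],s['contact_force'],s['opening'])
a=read_camera('scene');b=read_camera('top')
TR=np.array([.4765,-.303,-.12]);R=rot(TR)
def L(n,im,P,k,x0,y0):
    uv=(proj(n,[R@np.array(p)+[TR[0],TR[1],0] for p in P])-[x0,y0])*k+k/2
    cv2.polylines(im,[uv.astype(int)],True,(0,255,0),1)
v=[]
for n,im,x0,y0 in(('scene',a,205,150),('top',b,430,240)):
    g=cv2.resize(im[y0:y0+80,x0:x0+100],None,fx=4,fy=4,interpolation=cv2.INTER_CUBIC)
    L(n,g,[[.054,-.003,.006],[-.054,-.003,.006],[-.054,-.079,.006],[.054,-.079,.006]],4,x0,y0);v.append(g)
cv2.imwrite('pics/v6.png',np.hstack(v))
E
```

```text
31.5 [ 0.472  -0.3401  0.0729] [-0.333   0.4068 -2.4254] 0.34138469304965463
```

View pics/v6.png

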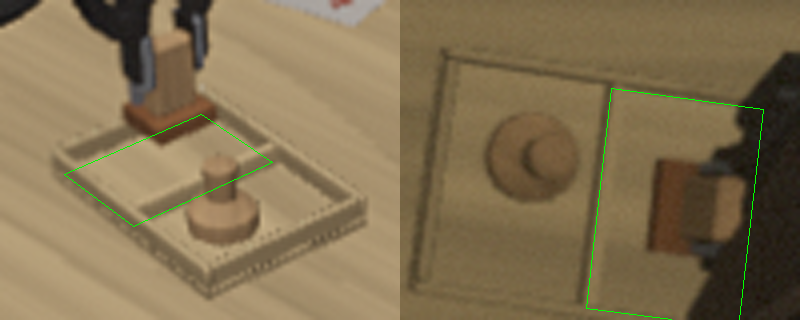

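The stamp hangs well inside the empty half: in the top crop its edge is at x≈650, with the divider at 600. I'll lower it slowly to contact.

Call:
servo_tool(deltas=[[[0,0,-0.06,0],[0,0,-0.12,0],[0,0,-0.18,0],[0,0,-0.24,0],[0,0,-0.28,0]]])

```text
time: 32.1
eef_pos: [0.4726, -0.3414, 0.0467]
tcp_rot: [0.043, 0.706, -0.043, 0.706]
contact_force: [0.1, 1.4, -2.0]
opening: 0.339
```

Call:
servo_tool(deltas=[[[0,0,-0.01,0],[0,0,-0.02,0],[0,0,-0.03,0],[0,0,-0.04,0],[0,0,-0.04,0]]])

```text
time: 32.6
eef_pos: [0.4728, -0.3416, 0.0433]
tcp_rot: [0.043, 0.706, -0.043, 0.706]
contact_force: [-0.0, -0.8, -2.7]
opening: 0.341
```

Call:
servo_tool(deltas=[[[0,0,-0.005,0],[0,0,-0.01,0],[0,0,-0.015,0],[0,0,-0.02,0],[0,0,-0.02,0]]])

```text
time: 33.1
eef_pos: [0.4727, -0.3415, 0.0412]
tcp_rot: [0.043, 0.706, -0.043, 0.706]
contact_force: [0.1, 0.2, -1.9]
opening: 0.346
```

Call:
servo_tool(deltas=[[[0,0,-0.005,0],[0,0,-0.01,0],[0,0,-0.015,0],[0,0,-0.02,0],[0,0,-0.02,0]]])

```text
time: 33.6
eef_pos: [0.4727, -0.3415, 0.0392]
tcp_rot: [0.043, 0.706, -0.043, 0.706]
contact_force: [0.7, -0.3, -2.4]
opening: 0.343
```

Call:
servo_tool(deltas=[[[0,0,-0.003,0],[0,0,-0.006,0],[0,0,-0.01,0],[0,0,-0.01,0],[0,0,-0.01,0]]])

```text
time: 34.1
eef_pos: [0.4728, -0.3416, 0.0384]
tcp_rot: [0.043, 0.706, -0.043, 0.706]
contact_force: [-0.7, 1.0, -2.8]
opening: 0.342
```

Call:
servo_tool(deltas=[[[0,0,-0.003,0],[0,0,-0.006,0],[0,0,-0.01,0],[0,0,-0.01,0],[0,0,-0.01,0]]])

```text
time: 34.6
eef_pos: [0.4728, -0.3416, 0.0383]
tcp_rot: [0.043, 0.706, -0.043, 0.706]
contact_force: [-2.0, 2.4, 5.0]
opening: 0.341
```

Call:
servo_tool(deltas=[[[0,0,-0.003,0],[0,0,-0.006,0],[0,0,-0.01,0],[0,0,-0.01,0],[0,0,-0.01,0]]])

```text
time: 35.1
eef_pos: [0.4729, -0.3416, 0.0384]
tcp_rot: [0.043, 0.706, -0.043, 0.705]
contact_force: [-4.2, 3.5, 9.3]
opening: 0.342
```

Contact at the expected height. I'll ease off the pressure, open and rise.

Call:
servo_tool(deltas=[[[0,0,0.005,0],[0,0,0.01,0],[0,0,0.01,0],[0,0,0.01,0],[0,0,0.01,0]]], force=20)

```text
time: 35.6
eef_pos: [0.4729, -0.3416, 0.0384]
tcp_rot: [0.043, 0.706, -0.043, 0.706]
contact_force: [-3.1, 2.9, 6.8]
opening: 0.345
```

Call:
servo_tool(deltas=[[[0,0,0,0],[0,0,0,0],[0,0,0,0],[0,0,0,0],[0,0,0,0]]], claw=0.5)

```text
time: 36.1
eef_pos: [0.4728, -0.3416, 0.0372]
tcp_rot: [0.043, 0.706, -0.043, 0.706]
contact_force: [0.2, 0.0, 0.1]
opening: 0.754
```

Call:
servo_tool(deltas=[[[0,0,0.05,0],[0,0,0.15,0],[0,0,0.35,0],[0,0,0.6,0],[0,0,0.9,0]]])

```text
time: 36.6
eef_pos: [0.4724, -0.3412, 0.1283]
tcp_rot: [0.043, 0.706, -0.043, 0.706]
contact_force: [-0.7, 0.2, -0.7]
opening: 0.75
```

Call:
servo_tool(deltas=[[[0,-0.15,0.15,0],[0,-0.4,0.3,0],[0,-0.6,0.4,0],[0,-0.8,0.5,0],[0,-1.0,0.5,0]]])

```text
time: 37.1
eef_pos: [0.4736, -0.4434, 0.1808]
tcp_rot: [0.042, 0.705, -0.044, 0.707]
contact_force: [-0.1, -0.1, -0.3]
opening: 0.75
```

Call:
servo_tool(deltas=[[[0,-0.2,0,0],[0,-0.4,0,0],[0,-0.6,0,0],[0,-0.8,0,0],[0,-0.8,0,0]]])

```text
time: 37.6
eef_pos: [0.4724, -0.5238, 0.1783]
tcp_rot: [0.043, 0.705, -0.044, 0.706]
contact_force: [0.4, -0.1, 0.3]
opening: 0.75
```

```bash
python3 - <<'E'
from mon import *
s=get_state();print(s['time'],s['eef_pos'],s['contact_force'],s['opening'])
a=read_camera('scene');b=read_camera('top');cv2.imwrite('pics/fa.png',a);cv2.imwrite('pics/fb.png',b)
z=lambda im,x,y,w,h:cv2.resize(im[y:y+h,x:x+w],(400,300),interpolation=cv2.INTER_CUBIC)
cv2.imwrite('pics/v7.png',np.vstack([np.hstack([z(a,205,140,100,75),z(b,430,240,100,75)]),np.hstack([z(a,300,230,200,150),z(b,140,195,220,165)])]))
d=np.abs(b.astype(int)-cv2.imread('pics/full_t0.png')).max(2)>45
n,_,st,_=cv2.connectedComponentsWithStats(d.astype(np.uint8));print([r.tolist() for r in st[1:] if r[4]>15])
d=np.abs(a.astype(int)-cv2.imread('pics/full_s0.png')).max(2)>45
n,_,st,_=cv2.connectedComponentsWithStats(d.astype(np.uint8));print([r.tolist() for r in st[1:] if r[4]>15])
E
```

```text
37.6 [ 0.4724 -0.5238  0.1783] [ 0.4139 -0.0843  0.2764] 0.7498800104456896
[[278, 237, 14, 20, 84], [487, 279, 23, 24, 320], [535, 368, 105, 112, 6147], [266, 444, 104, 36, 2436], [221, 455, 43, 25, 541]]
[[162, 0, 32, 37, 825], [197, 0, 34, 25, 407], [221, 1, 35, 42, 637], [396, 0, 29, 5, 85], [460, 0, 42, 62, 1596], [259, 10, 7, 5, 16], [163, 36, 38, 75, 1276], [201, 39, 3, 20, 35], [256, 41, 7, 6, 30], [404, 49, 51, 97, 2938], [203, 59, 14, 40, 307], [471, 71, 22, 8, 64], [472, 81, 44, 73, 1265], [236, 180, 23, 18, 243], [350, 259, 21, 26, 229]]
```

```bash
python3 - <<'E'
from mon import *
P=np.array([.4728,-.3416,-.122]);A,B=cv2.imread('pics/fa.png'),cv2.imread('pics/fb.png')
R=rot(P);c=[[x*.022,y*.020-.002,z] for x in(-1,1) for y in(-1,1) for z in(.006,.018)]+[[x*.015,y*.008,.066] for x in(-1,1) for y in(-1,1)]
for n in('top','scene'):
    uv=proj(n,np.array(c)@R.T+[P[0],P[1],0]);print(n,'predicted bbox',uv.min(0),uv.max(0))
for n,im in(('scene',A),('top',B)):
    print('handle top',n,edgefit(rect(n,.015,.008,.066),P,{n:im},W=3,free=(0,1)))
    print(recognise(n,'stamp_center')[:2],recognise(n,'round_stamp_center')[:1])
print('tool',edgefit(rect('scene',.012,.01,.12),[.5286,.2918,.135],{'scene':A},W=3,free=(0,1))[0])
E
```

```text
top predicted bbox [486.9688 278.5443] [513.3417 303.9503]
scene predicted bbox [234.3663 168.5128] [258.1364 198.4366]
handle top scene (array([ 0.4739, -0.334 , -0.122 ]), array([-0.7053,  0.9271, -1.7319,  1.4347]))
[{'at': [0.4824, -0.3349, 0.0314], 'p': 0.72}, {'at': [0.7792, -0.1204, 0.0287], 'p': 0.54}] [{'at': [0.5064, -0.2602, 0.0247], 'p': 0.66}]
handle top top (array([ 0.4758, -0.3417, -0.122 ]), array([ 0.9346, -0.7654,  0.6184, -0.5483]))
[{'at': [0.4711, -0.3348, 0.0265], 'p': 0.76}] [{'at': [0.497, -0.2645, 0.0217], 'p': 0.56}]
tool [0.5284 0.2925 0.135 ]
```

```bash
python3 -c "
from plant import *
print(sign_off(), get_state()['time'])"
```

```text
the job is handed in; nothing more can be done
the job is handed in; nothing more can be done
```

The stamp is freed and standing in the empty half of the tray, the forked tool is back in its stand, and the job is handed in at about 38 s of the 72 s allowed.

**What I did:**
- I took the tool from its stand, straddled the bar and felt the collar.
- I drew it back about 9 mm in small steps at no more than about 6 N, and stopped as soon as the camera showed the stamp had risen. I estimated the travel from the point of first contact; it was not measured directly.
- I let the bar spring home and put the tool back in its stand.
- I gripped the stamp across its handle, lifted it straight out and lowered it to contact. The wrist force peaked at about 11 N in all, most of it after the stamp had touched down. I then opened the gripper and moved it clear.

**Last checks that agreed:**
- **Stamp:** the changed area in the top picture matches a stamp standing upright at the target. The stamp network found it there in both cameras.
- **Tool:** its measured spot agrees with its first one to within 1 mm.
- **Other things:** comparing the top pictures, only the stamp's old and new places and the areas the arm occupies had changed. The gripper reads zero contact.

**Checks that disagreed or failed:**
- **Camera offset:** the scene camera places the stamp's handle about 8 mm further to +y than the top camera and the gripper's release position do. That edge fit was poor, and this camera also ran about 2 mm off in y earlier. The stamp is inside the tray half either way.
- **Last picture not seen:** the final check picture was refused by the viewing limit. The end state was therefore checked by numbers only, not by eye.

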